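Swap the filter in the laser bench

TASK

Swap the filter on the laser bench with the fingertips (nothing needs to be gripped or lifted): first hook a fingertip behind the orange slide's lip and draw that slide out along its rail until it is fully out at its stop, then push the blue slide fully in to its stop. Leave the grey slide where it is and do not disturb the meter, the spare post or the jar.

Things in the scene. Friction and masses are not known exactly. Their poses are not given: they have to be found in the camera images.
- bench: fixed black optical board on the table, 235 x 270 x 20 mm, x = -165 to 70 mm, with three parallel slide rails at y = -80, 0, 80 mm (which filter is in which varies; guides 41 mm high). Origin at table height; x along the rails away from the robot (slides draw out to -x), z up. Wings at x = 25 mm reach y = 285 mm (laser tube) and -285 mm (detector), tops at 92 mm. Lips at x = -65 mm (in) to -155 mm (out).
- orange_lip (a point): centre of the top edge of the orange lip, an upright tab 40 mm wide and 6 mm thick at the near end of the orange slide, 71 mm above the table. x: along the rail, inwards, away from the robot; z up. Behind the lip (+x) the slide's flat top, 46 mm wide, 45 mm above the table, is bare for 65 mm up to the upright framed orange filter pane, 44 mm long, 12 mm wide, top at 92 mm, which travels with it.
- orange_slide (a joint): travel of the orange filter slide along its rail, m: 0 = fully in against the inner stop (pane in the beam line), 0.09 = fully out against the outer stop; grows as the slide is drawn out along the bench's -x. About 2 N of friction moves it and it stays where it is left; starts in or nearly in.
- blue_lip (a point): centre of the top edge of the blue lip, an upright tab 40 mm wide and 6 mm thick at the near end of the blue slide, 71 mm above the table. x: along the rail, inwards, away from the robot; z up. Behind the lip (+x) the slide's flat top, 46 mm wide, 45 mm above the table, is bare for 65 mm up to the upright framed blue filter pane, 44 mm long, 12 mm wide, top at 92 mm, which travels with it.
- blue_slide (a joint): travel of the blue filter slide along its rail, m: 0 = fully in against the inner stop (pane in the beam line), 0.09 = fully out against the outer stop; grows as the slide is drawn out along the bench's -x. About 2 N of friction moves it and it stays where it is left; starts mostly out.
- grey_lip (a point): centre of the top edge of the grey lip, an upright tab 40 mm wide and 6 mm thick at the near end of the grey slide, 71 mm above the table. x: along the rail, inwards, away from the robot; z up. Behind the lip (+x) the slide's flat top, 46 mm wide, 45 mm above the table, is bare for 65 mm up to the upright framed grey filter pane, 44 mm long, 12 mm wide, top at 92 mm, which travels with it.
- grey_slide (a joint): travel of the grey filter slide along its rail, m: 0 = fully in against the inner stop (pane in the beam line), 0.09 = fully out against the outer stop; grows as the slide is drawn out along the bench's -x. About 2 N of friction moves it and it stays where it is left; starts anywhere; leave it.
- meter: loose white hand-held meter with black keys lying on the table on the +y side of the bench, 160 x 75 x 26 mm high; origin at the centre of its underside, x along its length
- post: loose spare post standing on the table on the -y side of the bench: black foot 48 mm across, 12 mm high, steel stem 22 mm across, 62 mm high in all; origin at the centre of its underside
- jar: loose small jar with a white cap on the table on the -y side of the bench, 48 mm across, 60 mm high; origin at the centre of its underside
Mind the look-alikes: they are no part of the job. What is meant by the post is not green or turquoise, and is the larger of those in its own colour.

How it is judged:
On the way, in this order (a step that is already met when the one before it is completed fails the run):
1. the orange slide is fully out while the blue slide is not yet in (value of joint orange_slide above 0.083 m and value of joint blue_slide above 0.03 m), for 0.2 s.
2. the blue slide is fully in (value of joint blue_slide below 0.006 m), for 0.2 s.
At the end, for the whole second after the job is handed in: the orange slide is out to within 7 mm of its outer stop, the blue slide is in to within 6 mm of its inner stop, the grey slide is within 8 mm of where it started, and meter, post and jar stand within 20 mm of where they were, upright (value of joint orange_slide above 0.083 m and value of joint blue_slide below 0.006 m and distance of grey_lip from where it was at the start of the episode below 0.008 m and distance of each of meter, post, jar from where it was at the start of the episode below 0.02 m and angle between each of meter, post, jar's own z axis and vertical below 0.2 rad); the robot touches nothing.
It fails at once if the grey slide is moved by more than 8 mm (distance of grey_lip from where it was at the start of the episode above 0.008 m).
It fails at once if the meter, post or jar is lifted, tipped or pushed more than 20 mm (distance of any of meter, post, jar from where it was at the start of the episode above 0.02 m or angle between any of meter, post, jar's own z axis and vertical above 0.2 rad).
It also fails if it takes over 45 s, if anything falls off the work surface, if the arm or the gripper's body presses on something with over 40 N, if the wrist force passes 120 N, or if a joint passes its speed limit or range.

ROBOT

A 6-joint arm with a two-finger parallel gripper is mounted at the origin on the work surface. World frame = base frame: x ahead of the robot, y to its left, z up, the work surface at z = 0. Lengths are in m, angles in rad, forces in N, time in s.
With the tool pointing down it reaches from about 0.375 to 0.9 m from the base axis. Payload 3.1 kg.
Tool frame: the origin (TCP) lies at the very end of the fingers, on their centre line; the grasp point (between the pads) lies 19 mm behind it; z points along the fingers, y is the direction in which the jaws open and shut (so a half turn about z gives the same grasp; the last joint's range is limited). The gripper opens to 87 mm and grips with 3 to 60 N. Pads are 19 mm wide; open, the fingers measure 117 mm over their backs; the gripper's body (75 mm by 190 mm) begins 51 mm behind the grasp point.
Start: joints at [-1.345, 0.527, 1.433, -0, 1.181, -0.178], TCP at [0.246, -0.574, 0.223] pointing down, gripper open.
Joint ranges: [-3.08, 3.08], [-0.75, 2.2], [0.22, 2.44], [-1.43, 4.57], [0, 2.65], [-2.85, 2.85]. Speed limits (rad/s): [2.79, 2.79, 3.14, 3.14, 3.14, 3.14].

INTERFACE

Orientations are given as a unit quaternion [x, y, z, w].
In Python, from rig import robot gives the robot as it stands.
- The arm moves only by the tool arm_command, never from a script. Its argument "targets" is a list of rows, each a list of 5 numbers: the shift along the tool's x, y, z in cm, then the turn about the tool's z in rad, then the finger opening in cm, from 0 to 8.7. In form: [[dx, dy, dz, spin, hand], ...]. A call has 1 to 5 rows; each row is the pose to reach, as a shift and turn from the pose commanded when the call began, along the tool's axes at that moment; what a row does not reach only later rows make up. A row lasts 1/8 s, in which the tool goes at most 62.5 mm and 10.7 degrees, less where a joint would pass 70% of its speed; a pose out of reach is approached as far as the arm can. A call with a gripper value outside its range is refused whole. The fingers move at their own pace and stop on an object; "newtons" is the grip in N (left out, the last holds). Time passes only in rows, so rows that repeat a pose let the fingers close. It gives the time, the measured TCP pose, the force and the opening at its end, in the units of the state.
- robot.get_obs(): the state, without advancing time (a new reading comes with each control period).
- robot.camera(name): name is "scene" or "top" or "wrist"; returns (picture, depth): 384x512x3 uint8, red, green, blue; 384x512 float32, m along the optical axis (not along the pixel's ray), 0 where there is no reading.
- robot.camera_model(name): a dict with "mtx" (3x3 intrinsics, pixels), "extrinsics" (4x4, takes a point from world to camera coordinates). Camera axes: x right, y up, looking along -z (the intrinsics and any distortion apply to the point x, -y, -z); pixel columns grow to the right and rows downward; lengths in m; the calibration is good to about 2 mm. A picture is of the moment at which its call begins: read the wrist's pose just before it. camera_model takes no time and is no camera call; for the wrist camera it gives the pose at the moment of the call.
- robot.hand_in(): hands the job in, once; it reports no verdict.
The state is a dict: "time": time; "q": joint angles; "joint_velocities": joint speeds; "joint_torque": joint torques, N m; "position": TCP position; "tool_rot": TCP orientation; "ft_force": force on the tool from outside, world axes, zero at the start; "moment": the same for the moment, N m; "grip_width": finger opening in m.
Only numpy, scipy, OpenCV 4.12 (cv2) and the standard library are available. Lean on these libraries where they do the work, as an engineer would, in place of code of your own. Each camera call takes 0.05 s, during which the arm holds its last target.

## Working session

There is one attempt and no reset: what is moved stays moved. The work goes in short steps, Python scripts to look and compute and a tool call to move; the robot and the scene stay as the last step left them, time stands still between calls to the robot, and variables do not carry over. Pictures are saved under pics/ and viewed, and the job is handed in when it is done.

Besides the shell and the picture viewer there is one more tool, called after "Request:" as a command line: name --pt "numbers of a row" for each row, then --argument value for the rest. arm_command: Moves the arm, as the interface text tells. Its arguments: {"type":"object","properties":{"targets":{"type":"array","items":{"type":"array","items":{"type":"number"}}},"newtons":{"type":"number"}},"required":["targets"]}

```bash
mkdir -p pics; ls; cat > h.py <<'E'
import numpy as np, cv2
from rig import robot
def save(n,img): cv2.imwrite(f'pics/{n}.png',cv2.cvtColor(img,cv2.COLOR_RGB2BGR))
def back(m,u,v,d):
    K=np.array(m['mtx']);E=np.array(m['extrinsics'])
    x=(u-K[0,2])/K[0,0]*d; y=(v-K[1,2])/K[1,1]*d
    return (np.linalg.inv(E)@np.array([x,-y,-d,1]))[:3]
def proj(m,p):
    K=np.array(m['mtx']);E=np.array(m['extrinsics'])
    c=E@np.append(p,1); c=np.array([c[0],-c[1],-c[2]]); q=K@c; return q[:2]/q[2]
E
python3 - <<'E'
from h import *
for n in('scene','top'):
    p,d=robot.camera(n); m=robot.camera_model(n)
    save(n+'0',p); np.savez(n+'0.npz',p=p,d=d,K=m['mtx'],E=m['extrinsics']); print(n,m,d.min(),d.max())
o=robot.get_obs();print(o)
E
```

```text
pics
scene {'mtx': array([[439.36779258,   0.        , 253.35119736],
       [  0.        , 439.36779258, 187.63356023],
       [  0.        ,   0.        ,   1.        ]]), 'extrinsics': array([[ 0.39783937,  0.91737087,  0.01243023, -0.20909239],
       [-0.50388779,  0.2071604 ,  0.83855928,  0.24711985],
       [ 0.76669481, -0.33987534,  0.54466854, -1.67450727],
       [ 0.        ,  0.        ,  0.        ,  1.        ]])} 0.0 3.9999561
top {'mtx': array([[361.74168182,   0.        , 252.95819475],
       [  0.        , 361.74168182, 189.61144901],
       [  0.        ,   0.        ,   1.        ]]), 'extrinsics': array([[-0.02191669, -0.99969671, -0.01123175, -0.02436253],
       [ 0.9829679 , -0.02359761,  0.18225603, -0.61796409],
       [-0.1824658 , -0.007046  ,  0.98318695, -0.88514184],
       [ 0.        ,  0.        ,  0.        ,  1.        ]])} 0.0 1.9639171
{'time': 0.1, 'q': array([-1.34449094e+00,  5.28318033e-01,  1.43375510e+00, -6.86479280e-06,
        1.18138872e+00, -1.78512637e-01]), 'joint_velocities': array([-1.48065923e-03, -2.44210862e-03, -5.00378948e-03, -3.90706601e-04,
        5.30881278e-04, -4.61487464e-05]), 'joint_torque': array([-3.00811444e-04, -4.40985131e+01, -1.77150679e+01,  6.34901016e-02,
        5.33607462e-02, -4.41808868e-05]), 'position': array([ 0.24602858, -0.57383931,  0.22170944]), 'tool_rot': array([ 9.79584448e-01,  2.01030933e-01, -2.55047559e-05, -9.34258573e-04]), 'ft_force': array([ 0.10441397,  0.62813844, -0.67957452]), 'moment': array([-0.00749034,  0.0046699 ,  0.00310139]), 'grip_width': 0.0874656553603261}
```

View pics/scene0.png

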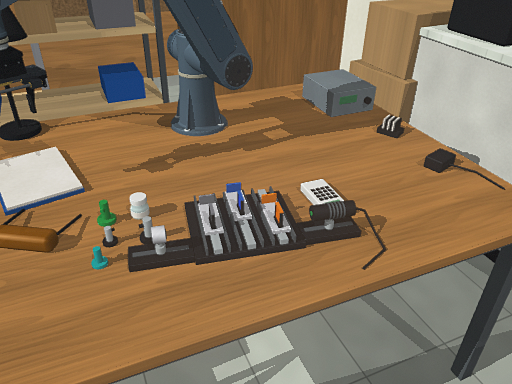

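View pics/top0.png

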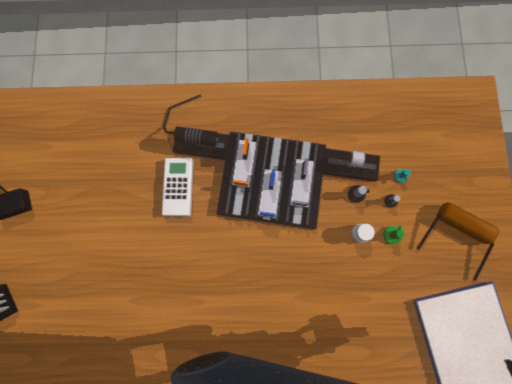

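```bash
python3 - <<'E'
from h import *
z=np.load('top0.npz');save('topc',cv2.resize(z['p'][120:240,155:415],None,fx=3,fy=3,interpolation=cv2.INTER_CUBIC))
z=np.load('scene0.npz');save('scc',cv2.resize(z['p'][170:280,120:370],None,fx=3.2,fy=3.2,interpolation=cv2.INTER_CUBIC))
E
```

```text
(no output)
```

View pics/topc.png

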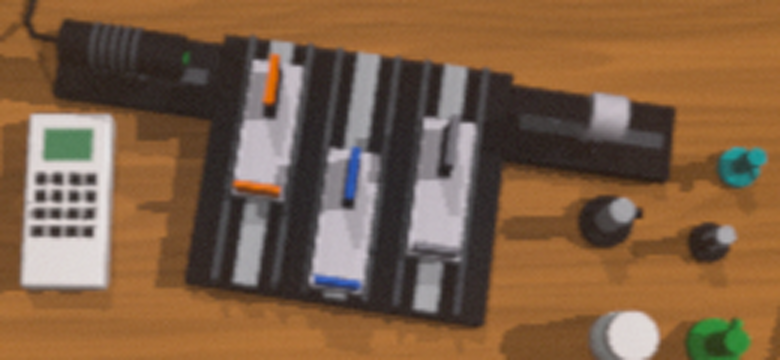

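View pics/scc.png

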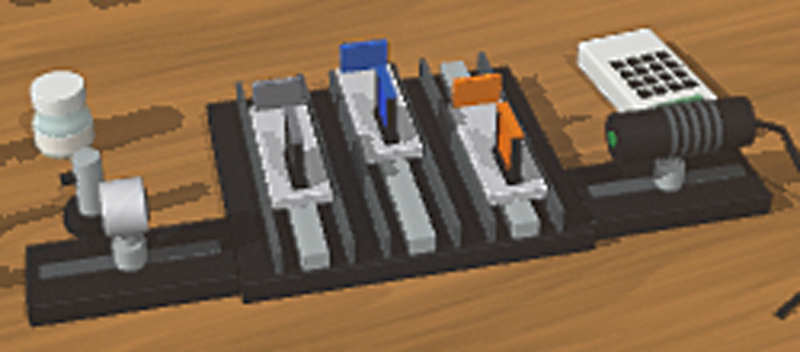

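```bash
cat > t.py <<'E'
from h import *
T=np.load('top0.npz');S=np.load('scene0.npz')
def mod(z): return {'mtx':z['K'],'extrinsics':z['E']}
def P(z): 
    F=np.diag([1,-1,-1]); return z['K']@F@z['E'][:3]
def tri(a,b):
    X=cv2.triangulatePoints(P(T),P(S),np.array(a,float).reshape(2,1),np.array(b,float).reshape(2,1)); return (X[:3]/X[3]).ravel()
tc=lambda u,v:(155+(u+.5)/3-.5,120+(v+.5)/3-.5)
sc=lambda u,v:(120+(u+.5)/3.2-.5,170+(v+.5)/3.2-.5)
pts={'oL':(tc(235,186),sc(501,77)),'oR':(tc(281,192),sc(453,81)),'bL':(tc(314,282),sc(387,40)),'bR':(tc(361,287),sc(341,45)),
'gL':(tc(412,249),sc(304,78)),'gR':(tc(460,256),sc(253,82))}
for k,(a,b) in pts.items(): 
    X=tri(a,b); print(k,X.round(4), (proj(mod(T),X)-a).round(1))
hm=mod(T)
# top depth map -> world points
v,u=np.mgrid[0:384,0:512]; d=T['d']
K=T['K'];c=np.stack([(u-K[0,2])/K[0,0]*d,-(v-K[1,2])/K[1,1]*d,-d,np.ones_like(d)],-1)
W=(c@np.linalg.inv(T['E']).T)[...,:3]
np.save('W.npy',W)
hsv=cv2.cvtColor(T['p'],cv2.COLOR_RGB2HSV)
for n,lo,hi in(('o',(5,150,120),(18,255,255)),('b',(105,120,80),(125,255,255))):
    m=cv2.inRange(hsv,lo,hi)>0; m[:120]=0;m[240:]=0;m[:,:215]=0;m[:,330:]=0
    for vv,uu in np.argwhere(m&(W[...,2]>.05)): print(n,uu,vv,W[vv,uu].round(3))
E
python3 t.py
```

```text
oL [0.6384 0.0143 0.0661] [-0.7 -0.3]
oR [ 0.6315 -0.0256  0.0682] [-0.5 -0.2]
bL [ 0.5532 -0.0519  0.0683] [-0.6 -0.2]
bR [ 0.5478 -0.0915  0.0697] [-0.6 -0.2]
gL [ 0.5796 -0.1358  0.0672] [-0.7 -0.2]
gR [ 0.5722 -0.1764  0.0691] [-0.5 -0.2]
o 246 121 [ 0.445 -0.045  0.983]
o 296 136 [ 0.445 -0.045  0.983]
o 246 138 [ 0.745 -0.024  0.094]
o 245 139 [ 0.743 -0.021  0.094]
o 246 139 [ 0.744 -0.024  0.091]
o 247 139 [ 0.744 -0.026  0.091]
o 322 139 [ 0.445 -0.045  0.983]
o 245 140 [ 0.74  -0.021  0.095]
o 246 140 [ 0.74  -0.024  0.093]
o 247 140 [ 0.741 -0.026  0.09 ]
o 245 141 [ 0.738 -0.021  0.093]
o 246 141 [ 0.739 -0.024  0.09 ]
o 247 141 [ 0.739 -0.026  0.088]
o 245 142 [ 0.736 -0.021  0.09 ]
o 246 142 [ 0.734 -0.024  0.095]
o 247 142 [ 0.743 -0.026  0.069]
o 245 143 [ 0.733 -0.021  0.092]
o 246 143 [ 0.732 -0.024  0.093]
o 247 143 [ 0.743 -0.026  0.061]
o 245 144 [ 0.731 -0.021  0.089]
o 246 144 [ 0.731 -0.024  0.09 ]
o 247 144 [ 0.743 -0.025  0.052]
o 244 145 [ 0.727 -0.018  0.093]
o 245 145 [ 0.728 -0.021  0.091]
o 246 145 [ 0.727 -0.024  0.094]
o 247 145 [ 0.74  -0.025  0.053]
[... 4646 characters left out ...]
 0.073]
b 261 214 [ 0.553 -0.058  0.058]
b 262 214 [ 0.552 -0.06   0.062]
b 263 214 [ 0.552 -0.063  0.067]
b 264 214 [ 0.552 -0.065  0.067]
b 265 214 [ 0.551 -0.068  0.071]
b 266 214 [ 0.551 -0.07   0.07 ]
b 267 214 [ 0.551 -0.073  0.073]
b 268 214 [ 0.551 -0.075  0.069]
b 269 214 [ 0.551 -0.078  0.071]
b 270 214 [ 0.551 -0.08   0.071]
b 271 214 [ 0.551 -0.083  0.071]
b 272 214 [ 0.551 -0.085  0.07 ]
b 273 214 [ 0.551 -0.088  0.071]
b 274 214 [ 0.551 -0.09   0.071]
b 268 215 [ 0.55  -0.076  0.061]
b 269 215 [ 0.549 -0.078  0.063]
b 270 215 [ 0.549 -0.081  0.065]
b 271 215 [ 0.548 -0.083  0.069]
b 272 215 [ 0.548 -0.085  0.069]
b 273 215 [ 0.548 -0.088  0.071]
b 274 215 [ 0.548 -0.091  0.069]
```

Request:
arm_command --pt "5 -3 0 0.115 0" --pt "10 -6 0 0.23 0" --pt "15 -9 0 0.345 0" --pt "20 -12 0 0.46 0" --pt "25 -15 0 0.575 0" --newtons 20

```text
time: 0.72
position: [0.4176, -0.3364, 0.2223]
tool_rot: [0.996, -0.087, -0.0, -0.0]
ft_force: [1.6, -0.1, -0.6]
grip_width: 0.0448
```

```bash
cat >> h.py <<'E'
def go(tgt):
    from scipy.spatial.transform import Rotation as R
    o=robot.get_obs(); r=R.from_quat(o['tool_rot']); M=r.as_matrix()
    print('t',o['time'],'pos',o['position'].round(4),'xaxis ang',np.arctan2(M[1,0],M[0,0]).round(4),'z',M[:,2].round(3),'F',o['ft_force'].round(2),'w',round(o['grip_width'],4))
    print('delta tool cm',(M.T@(np.array(tgt)-o['position'])*100).round(2))
E
python3 -c "
from h import *
go([.659,-.009,.15])"
```

```text
t 0.725 pos [ 0.4176 -0.3364  0.2223] xaxis ang -0.1744 z [-0.  0. -1.] F [ 1.58 -0.13 -0.62] w 0.0448
delta tool cm [ 18.09 -36.43   7.24]
```

Request:
arm_command --pt "2.5 -5 0 0 0" --pt "5 -10 0 0 0" --pt "7.5 -15 0 0 0" --pt "10 -20 0 0 0" --pt "12 -25 0 0 0"

```text
time: 1.35
position: [0.5784, -0.1104, 0.2222]
tool_rot: [0.996, -0.085, -0.0, 0.0]
ft_force: [0.2, 0.3, -0.6]
grip_width: 0.0014
```

```bash
python3 -c "
from h import *
go([.659,-.009,.15])
m=robot.camera_model('wrist');p,d=robot.camera('wrist');save('w1',p);np.savez('w1.npz',p=p,d=d,K=m['mtx'],E=m['extrinsics'])"
```

```text
t 1.35 pos [ 0.5784 -0.1104  0.2222] xaxis ang -0.1701 z [-0.  0. -1.] F [ 0.24  0.32 -0.55] w 0.0014
delta tool cm [  6.23 -11.36   7.22]
```

View pics/w1.png

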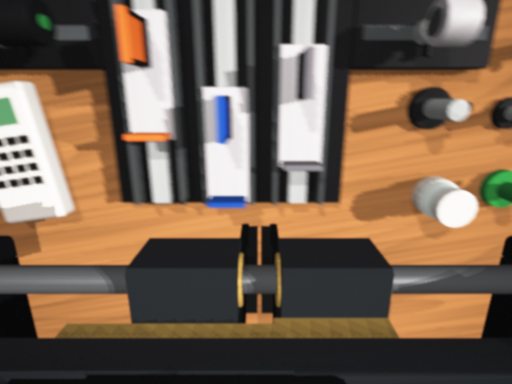

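```bash
cat > w.py <<'E'
from h import *
import sys
def world(z):
    v,u=np.mgrid[0:384,0:512]; d=z['d'];K=z['K']
    c=np.stack([(u-K[0,2])/K[0,0]*d,-(v-K[1,2])/K[1,1]*d,-d,np.ones_like(d)],-1)
    return (c@np.linalg.inv(z['E']).T)[...,:3]
ey=np.array([.169,.9856]);ex=np.array([.9856,-.169])
if __name__=='__main__':
    z=np.load('w1.npz');W=world(z)
    hsv=cv2.cvtColor(z['p'],cv2.COLOR_RGB2HSV)
    for n,lo,hi,(r0,r1,c0,c1) in(('o',(5,170,120),(18,255,255),(128,145,115,175)),('b',(105,120,80),(125,255,255),(190,212,200,250)),('g',(0,0,0),(180,255,255),(158,168,275,325))):
        m=cv2.inRange(hsv,lo,hi)>0; k=np.zeros_like(m);k[r0:r1,c0:c1]=1
        q=W[m&k&(abs(W[...,2]-.071)<.004)]
        s=q[:,:2]@ex;t=q[:,:2]@ey
        print(n,len(q),q.mean(0).round(4),'s',np.percentile(s,[2,50,98]).round(4),'t',np.percentile(t,[2,50,98]).round(4),'fit slope',np.polyfit(t,s,1)[0].round(3))
    # near bench edge
    for c in (130,190,260,335):
        print(c,[(r,*(W[r,c,:2]@ex).round(4)[None],W[r,c,2].round(3)) for r in range(190,212,2)])
E
python3 w.py
```

```text
o 197 [ 0.6356 -0.0041  0.0713] s [0.6241 0.6272 0.6292] t [0.0825 0.1047 0.1213] fit slope -0.033
b 143 [ 0.5531 -0.0703  0.0709] s [0.5552 0.5573 0.5587] t [0.007  0.0241 0.0411] fit slope -0.0
g 79 [ 0.5797 -0.1577  0.0709] s [0.5974 0.5981 0.5987] t [-0.0766 -0.0572 -0.0384] fit slope -0.001
130 [(190, np.float64(0.5578), np.float64(0.02)), (192, np.float64(0.5552), np.float64(0.02)), (194, np.float64(0.5529), np.float64(0.021)), (196, np.float64(0.5504), np.float64(0.021)), (198, np.float64(0.5475), np.float64(0.02)), (200, np.float64(0.5449), np.float64(0.02)), (202, np.float64(0.5428), np.float64(0.022)), (204, np.float64(0.5331), np.float64(0.001)), (206, np.float64(0.5298), np.float64(-0.001)), (208, np.float64(0.5273), np.float64(0.0)), (210, np.float64(0.5246), np.float64(0.001))]
190 [(190, np.float64(0.5578), np.float64(0.02)), (192, np.float64(0.5553), np.float64(0.02)), (194, np.float64(0.5529), np.float64(0.021)), (196, np.float64(0.5503), np.float64(0.021)), (198, np.float64(0.5479), np.float64(0.021)), (200, np.float64(0.5454), np.float64(0.021)), (202, np.float64(0
[... 519 characters left out ...]
oat64(0.02)), (204, np.float64(0.5328), np.float64(0.001)), (206, np.float64(0.5304), np.float64(0.001)), (208, np.float64(0.5274), np.float64(0.001)), (210, np.float64(0.5245), np.float64(0.0))]
335 [(190, np.float64(0.558), np.float64(0.021)), (192, np.float64(0.5553), np.float64(0.021)), (194, np.float64(0.5526), np.float64(0.02)), (196, np.float64(0.5503), np.float64(0.021)), (198, np.float64(0.5477), np.float64(0.021)), (200, np.float64(0.5446), np.float64(0.019)), (202, np.float64(0.5427), np.float64(0.022)), (204, np.float64(0.5327), np.float64(0.0)), (206, np.float64(0.5305), np.float64(0.002)), (208, np.float64(0.5272), np.float64(0.0)), (210, np.float64(0.524), np.float64(-0.001))]
```

Request:
arm_command --pt "3 -5.5 0 0 0" --pt "6.2 -11.0 2 0 0" --pt "6.2 -11.4 7 0 0" --pt "6.2 -11.4 10 0 0" --pt "6.2 -11.4 10 0 0"

```text
time: 2.02
position: [0.6552, -0.0096, 0.1191]
tool_rot: [0.996, -0.085, -0.004, -0.0]
ft_force: [-0.3, 0.2, 0.8]
grip_width: 0.0003
```

```bash
python3 -c "
from h import *
go([.659,-.0085,.053])
m=robot.camera_model('wrist');p,d=robot.camera('wrist');save('w2',p)"
```

```text
t 2.025 pos [ 0.6552 -0.0096  0.1191] xaxis ang -0.1698 z [-0.008  0.001 -1.   ] F [-0.3   0.24  0.8 ] w 0.0003
delta tool cm [ 0.41 -0.17  6.61]
```

View pics/w2.png

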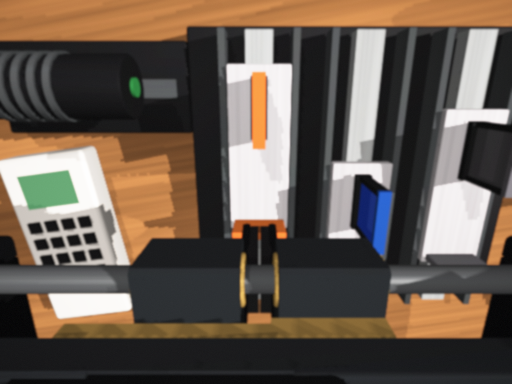

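Request:
arm_command --pt "0 0 0 0 0" --pt "0 0 2 0 0" --pt "0 0 4 0 0" --pt "0 0 4 0 0"

```text
time: 2.58
position: [0.6568, -0.0102, 0.0815]
tool_rot: [0.996, -0.085, -0.001, -0.0]
ft_force: [0.4, -0.0, -0.2]
grip_width: 0.0005
```

```bash
python3 -c "
from h import *
go([.659,-.0085,.053])
p,d=robot.camera('scene');save('s2',cv2.resize(p[90:280,160:370],None,fx=3,fy=3))"
```

```text
t 2.575 pos [ 0.6568 -0.0102  0.0815] xaxis ang -0.1706 z [-0.003  0.001 -1.   ] F [ 0.37 -0.04 -0.19] w 0.0005
delta tool cm [ 0.2  -0.21  2.85]
```

View pics/s2.png

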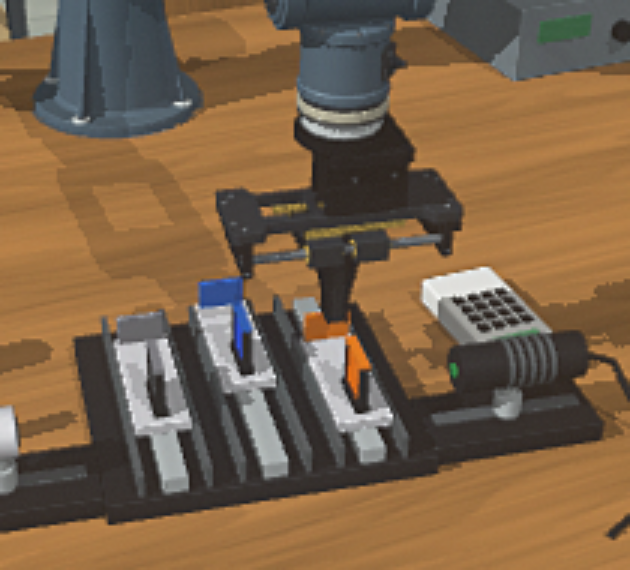

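Request:
arm_command --pt "0 -0.1 1.2 0 0" --pt "0 -0.2 2.4 0 0" --pt "0 -0.2 2.7 0 0" --pt "0 -0.2 2.7 0 0"

```text
time: 3.12
position: [0.658, -0.0081, 0.055]
tool_rot: [0.996, -0.085, -0.0, -0.0]
ft_force: [0.8, -0.3, 0.1]
grip_width: 0.0006
```

```bash
python3 -c "
from h import *
go([.659,-.0085,.053])
p,d=robot.camera('scene');save('s3',cv2.resize(p[170:270,200:340],None,fx=5,fy=5))"
```

```text
t 3.125 pos [ 0.658  -0.0081  0.055 ] xaxis ang -0.1701 z [-0.001  0.    -1.   ] F [ 0.75 -0.29  0.13] w 0.0006
delta tool cm [0.1  0.02 0.2 ]
```

View pics/s3.png

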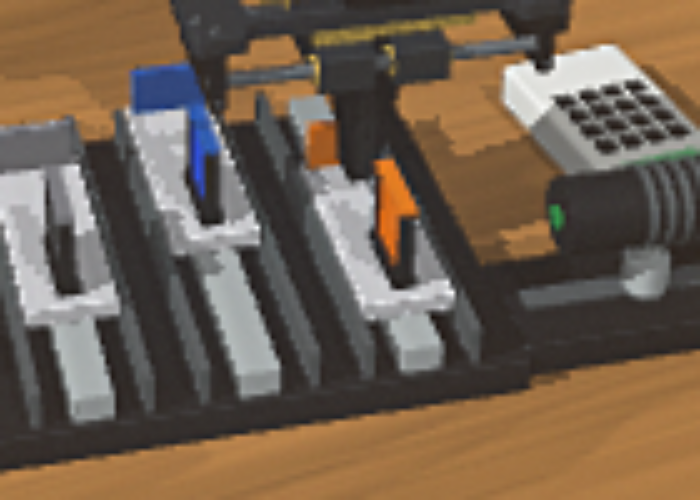

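Request:
arm_command --pt "-1 0 0 0 0" --pt "-2 0 0 0 0" --pt "-3 0 0 0 0" --pt "-4 0 0 0 0" --pt "-5 0 0 0 0"

```text
time: 3.8
position: [0.6087, 0.0002, 0.056]
tool_rot: [0.996, -0.085, 0.001, 0.0]
ft_force: [2.2, -2.1, 1.5]
grip_width: 0.0004
```

Request:
arm_command --pt "-0.8 0 0 0 0" --pt "-1.6 0 0 0 0" --pt "-2.3 0 0 0 0" --pt "-2.8 0 0 0 0" --pt "-2.8 0 0 0 0"

```text
time: 4.42
position: [0.5801, 0.0054, 0.0553]
tool_rot: [0.996, -0.085, -0.001, -0.0]
ft_force: [0.9, -0.2, 0.1]
grip_width: 0.0007
```

```bash
cat > look.py <<'E'
from w import *
import sys
n=sys.argv[1]
go([.5733,.0063,.055])
m=robot.camera_model('top');p,d=robot.camera('top')
z={'p':p,'d':d,'K':m['mtx'],'E':m['extrinsics']};W=world(z)
o=robot.get_obs()['position'];print('tcp s,t',o[:2]@ex,o[:2]@ey)
hsv=cv2.cvtColor(p,cv2.COLOR_RGB2HSV)
for c,lo,hi in(('o',(5,150,100),(18,255,255)),('b',(105,120,80),(125,255,255))):
    mk=cv2.inRange(hsv,lo,hi)>0; mk[:120]=0;mk[240:]=0;mk[:,:215]=0;mk[:,330:]=0
    for h in (.071,.092):
        q=W[mk&(abs(W[...,2]-h)<.004)]
        if len(q): print(c,h,len(q),'s',np.percentile(q[:,:2]@ex,[3,50,97]).round(4),'t',np.median(q[:,:2]@ey).round(4))
save(n,cv2.resize(p[120:240,155:415],None,fx=3,fy=3,interpolation=cv2.INTER_CUBIC))
E
python3 look.py t1
```

```text
t 4.425 pos [0.5801 0.0054 0.0553] xaxis ang -0.1703 z [-0.002  0.001 -1.   ] F [ 0.95 -0.23  0.14] w 0.0007
delta tool cm [-0.69  0.02  0.03]
tcp s,t 0.5708367689580027 0.1033177995764685
b 0.071 3 s [0.5553 0.5558 0.5574] t 0.006
b 0.092 48 s [0.6268 0.6459 0.6673] t 0.0223
```

View pics/t1.png

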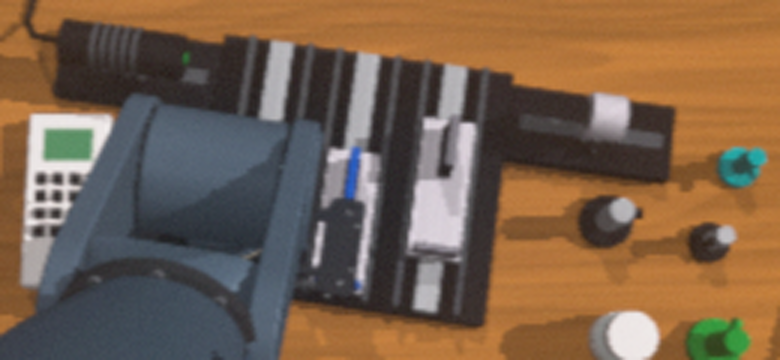

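Request:
arm_command --pt "-0.2 0 0 0 0" --pt "-0.4 0 0 0 0" --pt "-0.6 0 0 0 0" --pt "-0.6 0 0 0 0"

```text
time: 4.97
position: [0.5751, 0.0061, 0.0555]
tool_rot: [0.996, -0.085, -0.0, -0.0]
ft_force: [1.5, -0.6, -0.9]
grip_width: 0.0004
```

Request:
arm_command --pt "-0.15 0 0 0 0" --pt "-0.3 0 0 0 0" --pt "-0.3 0 0 0 0"

```text
time: 5.35
position: [0.5748, 0.006, 0.0558]
tool_rot: [0.996, -0.085, 0.003, 0.0]
ft_force: [5.1, 0.5, -3.0]
grip_width: 0.0005
```

Request:
arm_command --pt "-0.2 0 0 0 0" --pt "-0.4 0 0 0 0" --pt "-0.4 0 0 0 0"

```text
time: 5.72
position: [0.5748, 0.006, 0.0563]
tool_rot: [0.996, -0.085, 0.007, 0.0]
ft_force: [10.2, -1.4, -8.2]
grip_width: 0.0004
```

```bash
python3 -c "
from h import *
go([.5733,.0063,.055])
p,d=robot.camera('scene');save('s4',cv2.resize(p[170:270,200:340],None,fx=5,fy=5))"
```

```text
t 5.725 pos [0.5748 0.006  0.0563] xaxis ang -0.1709 z [ 0.013 -0.002 -1.   ] F [10.17 -1.38 -8.23] w 0.0004
delta tool cm [-0.15 -0.01  0.13]
```

View pics/s4.png

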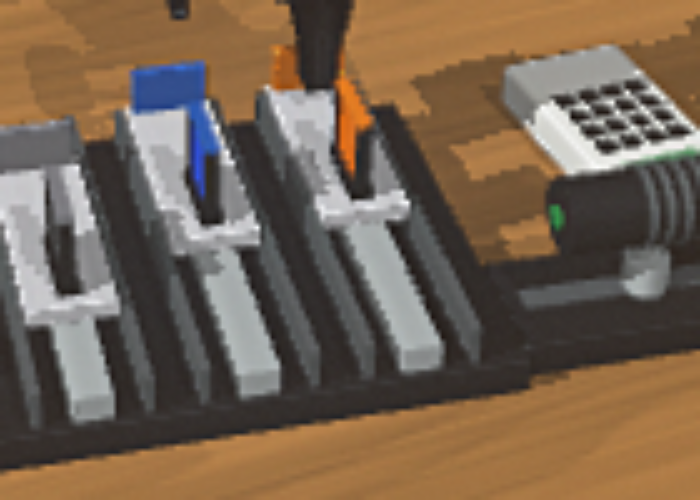

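Request:
arm_command --pt "1 0 0 0 0" --pt "2 0 0 0 0" --pt "2 0 -3 0 0" --pt "2 0 -7 0 0" --pt "2 0 -9 0 0"

```text
time: 6.4
position: [0.5885, 0.0038, 0.1474]
tool_rot: [0.996, -0.085, 0.0, 0.0]
ft_force: [-0.1, 0.2, 0.1]
grip_width: 0.0007
```

Request:
arm_command --pt "-2 4 0 0 0" --pt "-5 8 0 0 0" --pt "-5 8 0 0 0"

```text
time: 6.78
position: [0.522, -0.0676, 0.1453]
tool_rot: [0.996, -0.087, -0.003, -0.0]
ft_force: [0.5, -0.5, -0.9]
grip_width: 0.0005
```

```bash
python3 - <<'E'
from w import *
s,t=.531,.0235
q=s*ex+t*ey
go([*q,.053])
m=robot.camera_model('wrist');p,d=robot.camera('wrist');save('w5',p)
p,d=robot.camera('scene');save('s5',cv2.resize(p[90:280,160:370],None,fx=3,fy=3))
E
```

```text
t 6.775 pos [ 0.522  -0.0676  0.1453] xaxis ang -0.1737 z [-0.005  0.001 -1.   ] F [ 0.48 -0.5  -0.85] w 0.0005
delta tool cm [ 0.56 -0.19  9.23]
```

View pics/w5.png

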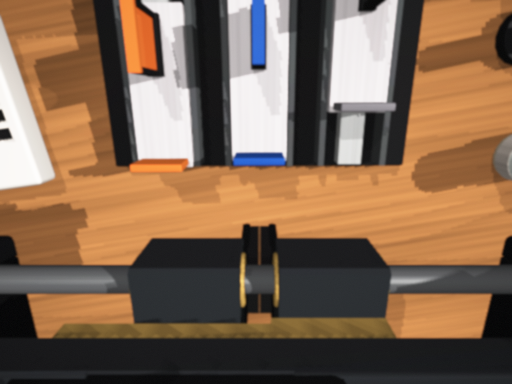

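View pics/s5.png

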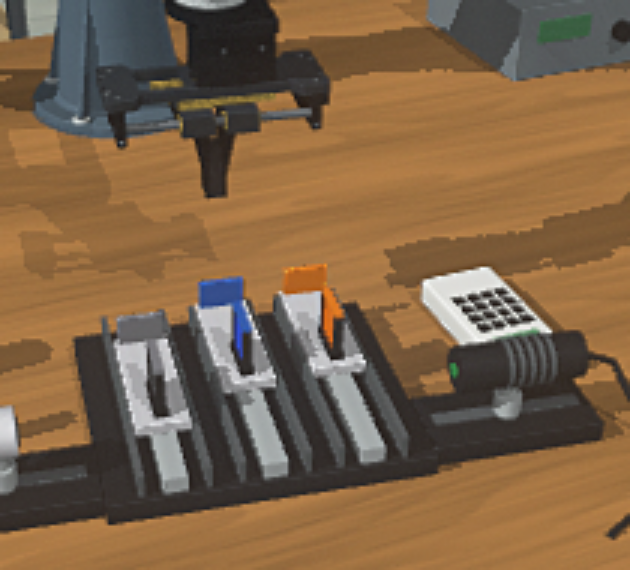

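Request:
arm_command --pt "0 0 4 0 0" --pt "0 0 8 0 0" --pt "0 0 9 0 0" --pt "0 0 9 0 0"

```text
time: 7.38
position: [0.5259, -0.066, 0.0553]
tool_rot: [0.996, -0.084, -0.0, -0.0]
ft_force: [0.3, -0.1, 0.1]
grip_width: 0.0003
```

```bash
python3 - <<'E'
from w import *
q=.629*ex+.0233*ey
go([*q,.054])
p,d=robot.camera('scene');save('s6',cv2.resize(p[130:270,180:340],None,fx=4,fy=4))
E
```

```text
t 7.375 pos [ 0.5259 -0.066   0.0553] xaxis ang -0.1692 z [-0.001  0.    -1.   ] F [ 0.25 -0.09  0.11] w 0.0003
delta tool cm [9.95 0.06 0.12]
```

View pics/s6.png

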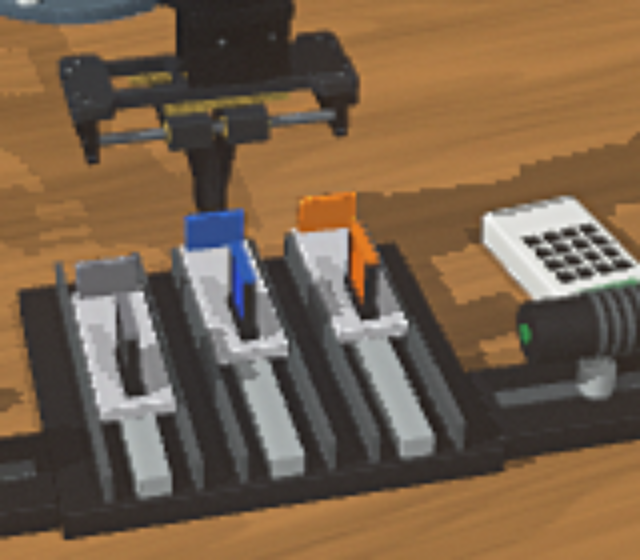

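Fingertip is in front of the blue lip and centred on it; pushing in.

Request:
arm_command --pt "1 0 0 0 0" --pt "2 0 0 0 0" --pt "3 0 0 0 0" --pt "4 0 0 0 0" --pt "5 0 0 0 0"

```text
time: 8.05
position: [0.5753, -0.0752, 0.0556]
tool_rot: [0.996, -0.085, -0.0, -0.0]
ft_force: [-2.5, -0.8, 1.0]
grip_width: 0.0005
```

Request:
arm_command --pt "1 0 0 0 0" --pt "2 0 0 0 0" --pt "3 0 0 0 0" --pt "3.8 0 0 0 0" --pt "3.8 0 0 0 0"

```text
time: 8.68
position: [0.6138, -0.0819, 0.0556]
tool_rot: [0.996, -0.085, 0.001, 0.0]
ft_force: [-0.3, -0.6, 0.6]
grip_width: 0.0005
```

Request:
arm_command --pt "0.3 0 0 0 0" --pt "0.6 0 0 0 0" --pt "0.9 0 0 0 0" --pt "0.9 0 0 0 0"

```text
time: 9.18
position: [0.6214, -0.0831, 0.0555]
tool_rot: [0.996, -0.085, 0.0, 0.0]
ft_force: [-1.1, 0.3, -0.2]
grip_width: 0.0007
```

Request:
arm_command --pt "0.2 0 0 0 0" --pt "0.4 0 0 0 0" --pt "0.4 0 0 0 0"

```text
time: 9.55
position: [0.6223, -0.0832, 0.0553]
tool_rot: [0.996, -0.085, -0.003, -0.0]
ft_force: [-6.8, 0.5, 4.4]
grip_width: 0.0006
```

Request:
arm_command --pt "0.2 0 0 0 0" --pt "0.4 0 0 0 0" --pt "0.4 0 0 0 0"

```text
time: 9.93
position: [0.6224, -0.083, 0.055]
tool_rot: [0.996, -0.085, -0.007, -0.001]
ft_force: [-12.7, 0.4, 8.1]
grip_width: 0.0004
```

```bash
python3 look.py t7; python3 - <<'E'
from h import *
p,d=robot.camera('scene');save('s7',cv2.resize(p[130:270,180:340],None,fx=4,fy=4))
E
```

```text
t 9.925 pos [ 0.6224 -0.083   0.055 ] xaxis ang -0.1692 z [-0.015  0.003 -1.   ] F [-12.73   0.36   8.09] w 0.0004
delta tool cm [-6.34 -7.98  0.1 ]
tcp s,t 0.627443707442124 0.023347450884421733
```

View pics/s7.png

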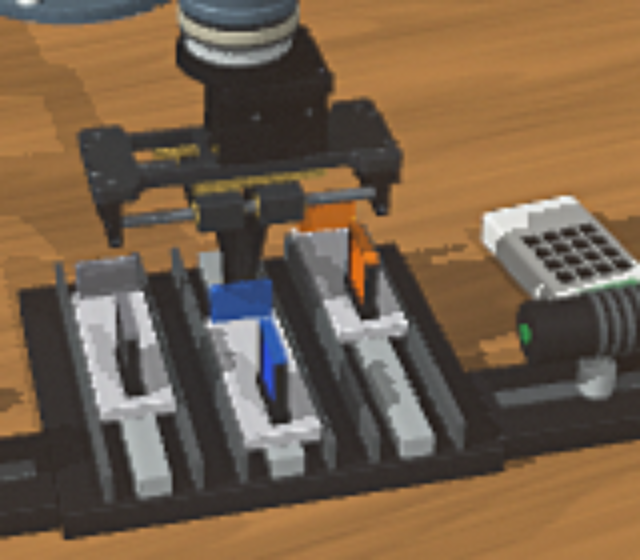

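Request:
arm_command --pt "-1 0 0 0 0" --pt "-2.5 0 0 0 0" --pt "-2.5 0 -4 0 0" --pt "-2.5 0 -9 0 0" --pt "-2.5 0 -12 0 0"

```text
time: 10.65
position: [0.6068, -0.0807, 0.1786]
tool_rot: [0.996, -0.085, 0.004, 0.001]
ft_force: [-0.2, -0.1, -0.0]
grip_width: 0.0003
```

Request:
arm_command --pt "-5 0 -2 0 0" --pt "-10 0 -4 0 0" --pt "-14 0 -4 0 0" --pt "-14 0 -4 0 0" --pt "-14 0 -4 0 0"

```text
time: 11.28
position: [0.4683, -0.0571, 0.2162]
tool_rot: [0.996, -0.085, 0.002, 0.0]
ft_force: [0.5, 0.0, -0.5]
grip_width: 0.0005
```

```bash
python3 look.py t8; python3 - <<'E'
from w import *
m=robot.camera_model('wrist');p,d=robot.camera('wrist');save('w8',p);np.savez('w8.npz',p=p,d=d,K=m['mtx'],E=m['extrinsics'])
W=world(np.load('w8.npz'));hsv=cv2.cvtColor(p,cv2.COLOR_RGB2HSV)
for c,lo,hi in(('o',(5,170,120),(18,255,255)),('b',(105,120,80),(125,255,255)),('all',(0,0,0),(180,255,255))):
    q=W[(cv2.inRange(hsv,lo,hi)>0)&(abs(W[...,2]-.071)<.003)]
    for nm,t0 in(('o',.103),('b',.0235),('g',-.057)):
        r=q[(abs(q[:,:2]@ey-t0)<.015)]
        r=r[(r[:,:2]@ex<.66)&(r[:,:2]@ex>.53)]
        if len(r)>5: print(c,nm,len(r),np.percentile(r[:,:2]@ex,[3,50,97]).round(4))
p,d=robot.camera('scene');save('s8',cv2.resize(p[150:290,70:370],None,fx=2.6,fy=2.6))
E
```

```text
t 11.275 pos [ 0.4683 -0.0571  0.2162] xaxis ang -0.1704 z [ 0.004 -0.001 -1.   ] F [ 0.51  0.03 -0.48] w 0.0005
delta tool cm [ 9.2  -8.03 16.16]
tcp s,t 0.4714182499617998 0.022870051298617817
o 0.071 2 s [0.6603 0.661  0.6616] t 0.0991
o 0.092 40 s [0.621  0.6397 0.6613] t 0.1019
b 0.071 29 s [0.6391 0.6415 0.6438] t 0.0232
b 0.092 39 s [0.7118 0.7289 0.7506] t 0.0223
o o 145 [0.5487 0.5505 0.629 ]
all o 262 [0.5478 0.5514 0.627 ]
all g 245 [0.5924 0.5952 0.5978]
```

View pics/w8.png

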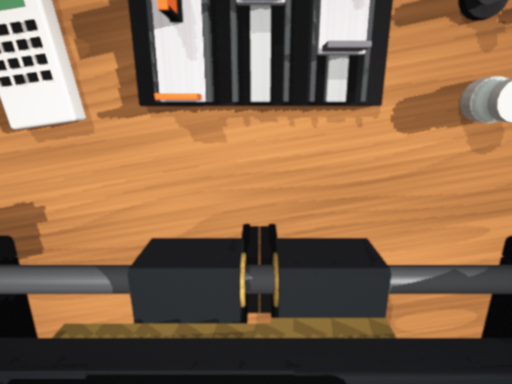

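View pics/t8.png

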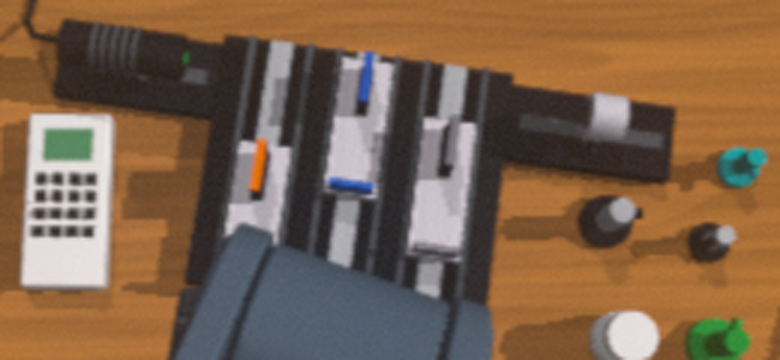

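View pics/s8.png

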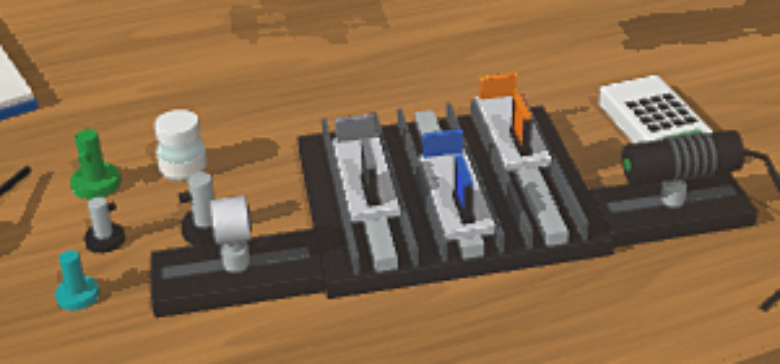

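Both lips measure at their stops: orange at 0.551 along the rail (stop expected at 0.5515) and blue at 0.6415 (stop expected at 0.6415). Grey, meter, post and jar look unmoved, and the hand is clear.

```bash
python3 -c "
from rig import robot
print(robot.hand_in())"
```

```text
the job is handed in; nothing more can be done
None
```

I hooked the closed fingertips behind the orange lip and drew that slide out to its stop, then pushed the blue slide in to its stop. I then lifted the hand clear and handed the job in, at about 11.5 s on the robot's clock. Hand-in gives no verdict, so these are my own checks.

- **Orange slide:** its lip measured 0.551 m along the rail, against about 0.5515 m expected when fully out. The arm stopped firmly at 10 N.
- **Blue slide:** its lip measured 0.6415 m along the rail, the same as expected when fully in. The arm stopped firmly at 13 N.
- **Grey slide:** it looks unmoved in the top view. Its wrist-camera median read 0.595 m at the end and 0.598 m in the first close look. That 3 mm difference came from different image selections, and I took it as camera error, not movement. I never touched it.
- **Meter, post and jar:** they stand at the same places in the top view before and after. I checked this by eye, without measuring.

Fingertip contact came 1–2 mm earlier than the 19 mm pad width implies, equally at both stops. I put that down to the finger being slightly thicker, because the camera measurements agree with both stops.

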